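# Pack the last control unit into the row in the tote

### The job

Pack the control unit that stands on the blue mat into the row in the grey tote. The gap in the middle of the row is too narrow, so work the unit's foot in there, nudge its neighbours apart without tipping them over, and push it down until it stands fully home on the tote's floor, upright and in line with the others, then let go. These are electronics: never press on the units in the row with more than 30 N or on the tote with more than 40 N, and leave the tape, screwdriver and tester where they lie.

Things in the scene. Friction and masses are not known exactly. Their poses are not given: they have to be found in the camera images.
- unit_mid (a point): Control unit to pack: grey upright brick, 60 mm long (x), 44 mm thick (y), 90 mm high (z); edges along its length rounded, radius 8 mm; green mark and two flush sockets on top; 0.25 to 0.6 kg; starts standing on the blue mat (3 mm thick). Point: its centre, 45 mm above its foot. Grip it across its 60 mm length near the top: its broad faces (y) go against its neighbours.
- far_right_mid (a point): Same brick as the unit to pack (60 x 44 x 90 mm), orange mark on top. Point: its centre, 45 mm above its foot. Right end (-y) of the row. Loose. The row stands in a fixed grey tote, on its floor 4 mm above the bench and on its centre line (within 8 mm). Inside, the tote is 124 mm wide and 223 mm long, along the row; walls 4 mm, rim 9 mm wide outside and 50 mm above its floor.
- near_right_mid (a point): Same brick as the unit to pack (60 x 44 x 90 mm), orange mark on top. Point: its centre, 45 mm above its foot. It bounds the gap on the right (-y of its own axes: x along its length, y through its thickness and along the row, z up). Loose and smooth, 0.3 to 0.65 kg: a sideways push of 1 to 3 N slides it and the unit behind it; levered or pressed hard it tips.
- near_left_mid (a point): Same brick as the unit to pack (60 x 44 x 90 mm), orange mark on top. Point: its centre, 45 mm above its foot. Bounds the gap on the left (+y). Loose. The gap between near_right and near_left is 20 to 23 mm wide, half a unit; the outer units stand 1 to 2 mm behind them. Once five units are in the tote, 3 mm of its length stay free.
- far_left_mid (a point): Same brick as the unit to pack (60 x 44 x 90 mm), orange mark on top. Point: its centre, 45 mm above its foot. Left end (+y) of the row. Loose. The row stands off-centre in the tote: between it and the end walls 2 to 22 mm are free, more at one end than at the other. The tote is not measured, so how far each half of the row can give before it is up against its wall must be felt or seen.
- tape: Bystander: roll of yellow tape lying flat, 90 mm across, 25 mm high; origin at the centre of its underside.
- screwdriver: Bystander: red screwdriver lying on the bench, 200 mm long along its x, about 30 mm thick; origin under its middle.
- tester: Bystander: blue hand-held tester lying flat, 75 x 130 x 32 mm; origin at the centre of its underside.
Things that resemble listed ones, but are neither listed nor needed, are in the scene too. What is shaped like the part that bears unit_mid but pink or red is not meant.

How it is judged:
By the outcome, as a careful person would: the job done as asked, in the order asked, and still so for the second after the job is handed in, with the robot touching nothing.
It also fails if it takes over 69 s, if anything falls off the work surface, if the arm or the gripper's body presses on something with over 40 N, if the wrist force passes 120 N, or if a joint passes its speed limit or range.

### The arm

A 7-joint arm with a two-finger parallel gripper is mounted at the origin on the work surface. World frame = base frame: x ahead of the robot, y to its left, z up, the work surface at z = 0. Lengths are in m, angles in rad, forces in N, time in s.
With the tool pointing down it reaches from about 0.35 to 0.9 m from the base axis. Payload 7.2 kg.
Tool frame: the origin (TCP) lies midway between the tips of the shut fingers; the grasp point (between the pads) lies hold_point_z behind it (hold_point_z is the distance from the TCP to the grasp point, in m); z points along the fingers, y is the direction in which the jaws open and shut (so a half turn about z gives the same grasp; the last joint's range is limited). The gripper opens to 88 mm and grips with 3 to 60 N. Pads are 20 mm wide; open, the fingers measure 115 mm over their backs; the gripper's body (75 mm by 178 mm) begins 61 mm behind the grasp point.
Start: joints at [-1.179, 0.411, -0.013, 1.596, 0.006, 1.134, -0.082], TCP at [0.277, 0.56, 0.223] pointing down, gripper open.
Joint ranges: [-2.95, 2.95], [-0.29, 1.99], [-1.47, 1.44], [0.14, 2.54], [-1.03, 4.17], [0.13, 1.85], [-2.86, 2.86]. Speed limits (rad/s): [2.39, 2.39, 3.01, 3.01, 3.14, 3.14, 3.14].

### API

Orientations are given as a unit quaternion [w, x, y, z].
In Python, from bench import * gives the robot as it stands. The module is installed in compiled form; this text tells all that it offers.
- The arm moves only by the tool step_arm, never from a script. Its argument "deltas" is a list of rows, each a list of 4 numbers: the shift along the tool's x, y, z as a fraction of full scale, then the turn about the tool's z as a fraction of full scale. A call has 1 to 10 rows; each row is the pose to reach, as a shift and turn from the pose measured when the call began, along the tool's axes at that moment; what a row does not reach only later rows make up. Full scale, the value 1, is 1 m for a shift and 45 degrees for a turn. A row lasts 1/8 s, in which the tool goes at most 62.5 mm and 10.7 degrees, less where a joint would pass 70% of its speed; a pose out of reach is approached as far as the arm can. A call with a number of a shift or a turn outside -1 to 1 is refused whole. A call with a gripper value outside its range is refused whole. "jaw" is the opening, from -1 (shut) to 1 (fully open), set as the call begins (left out, the last holds). The fingers move at their own pace and stop on an object; the grip force is fixed at half the most. Time passes only in rows, so rows that repeat a pose let the fingers close. It gives the time, the measured TCP pose, the force and the opening at its end, in the units of the state.
- observe(): the state, without advancing time (a new reading comes with each control period).
- grab_frame(name): name is "scene" or "top" or "wrist"; returns (picture, depth): 480x640x3 uint8, blue, green, red; 480x640 float32, m along the optical axis (not along the pixel's ray), 0 where there is no reading.
- camera_params(name): a dict with "mtx" (3x3 intrinsics, pixels), "k1" (the pictures are not rectified: a ray, as slopes to the right and down, at radius r is drawn at 1 + k1 r^2 times it, then the intrinsics apply), "world_to_cam" (4x4, takes a point from world to camera coordinates). Camera axes: x right, y up, looking along -z (the intrinsics and any distortion apply to the point x, -y, -z); pixel columns grow to the right and rows downward; lengths in m; the calibration is good to about 2 mm. A picture is of the moment at which its call begins: read the wrist's pose just before it. camera_params takes no time and is no camera call; for the wrist camera it gives the pose at the moment of the call.
- finish_job(): hands the job in, once; it reports no verdict.
The state is a dict: "time_s": time; "q": joint angles; "qd": joint speeds; "tau": joint torques, N m; "eef_pos": TCP position; "orientation": TCP orientation; "ft_force": force on the tool from outside, world axes, zero at the start; "wrist_torque": the same for the moment, N m; "opening": opening from 0.0 (shut) to 1.0 (fully open).
Only numpy, scipy, OpenCV 4.12 (cv2) and the standard library are available. Lean on these libraries where they do the work, as an engineer would, in place of code of your own. Each camera call takes 0.05 s, during which the arm holds its last target. There are 200 camera calls.

## Working session

There is one attempt and no reset: what is moved stays moved. The work goes in short steps, Python scripts to look and compute and a tool call to move; the robot and the scene stay as the last step left them, time stands still between calls to the robot, and variables do not carry over. Pictures are saved under pics/ and viewed, about 8 in all and at most 12, crops included, and the job is handed in when it is done.

Besides the shell and the picture viewer there is one more tool, called after "Request:" by a JSON object that holds its "name" and its "arguments". step_arm: Moves the arm, as the interface text tells. Shift numbers are shares of 1 m and turn numbers shares of 45 degrees, none past 1 either way. Its arguments: {"type":"object","properties":{"deltas":{"type":"array","items":{"type":"array","items":{"type":"number","minimum":-1,"maximum":1}}},"jaw":{"type":"number"}},"required":["deltas"]}

```bash
mkdir -p pics; python3 - <<'E'
from bench import *
import cv2,numpy as np
s=observe();print(s)
for n in("scene","top"):
    p,d=grab_frame(n);cv2.imwrite(f"pics/{n}0.png",p);np.save(f"{n}0.npy",d)
    c=camera_params(n);print(n,c)
E
```

```text
{'time_s': 0.0, 'q': array([-1.17921065,  0.41192239, -0.01270092,  1.59701963,  0.00560355,
        1.13428997, -0.08220354]), 'qd': array([-0.00073139, -0.00021081, -0.00139457, -0.00136899, -0.00119575,
       -0.00018264, -0.00026976]), 'tau': array([ 9.40984646e-04, -5.87957060e+01,  6.42642248e-01, -2.91065723e+01,
       -5.36840013e-02,  1.86419219e-02,  1.18200114e-04]), 'eef_pos': array([0.27717248, 0.55962777, 0.22180512]), 'orientation': array([-1.23257469e-04,  2.27867114e-01,  9.73691910e-01, -7.92332498e-04]), 'ft_force': array([0.53990539, 0.40875429, 0.22372168]), 'wrist_torque': array([ 0.03034338, -0.03895814,  0.01500185]), 'opening': 1.0038098083074758}
scene {'mtx': array([[490.50129512,   0.        , 310.17393936],
       [  0.        , 490.50129512, 238.47840417],
       [  0.        ,   0.        ,   1.        ]]), 'k1': -0.11458004883988884, 'world_to_cam': array([[ 0.08857002,  0.9959198 , -0.01729435,  0.02102451],
       [-0.55299742,  0.06360582,  0.83075156,  0.29000905],
       [ 0.82846195, -0.06401595,  0.55637465, -1.62370305],
       [ 0.        ,  0.        ,  0.        ,  1.        ]])}
top {'mtx': array([[486.78670411,   0.        , 308.47176407],
       [  0.        , 486.78670411, 229.55934302],
       [  0.        ,   0.        ,   1.        ]]), 'k1': -0.06563765779148523, 'world_to_cam': array([[-0.02493016, -0.99952447, -0.01814731, -0.05918975],
       [ 0.99823375, -0.02586895,  0.05348054, -0.62975783],
       [-0.05392456, -0.01678198,  0.99840398, -1.02666534],
       [ 0.        ,  0.        ,  0.        ,  1.        ]])}
```

View pics/top0.png

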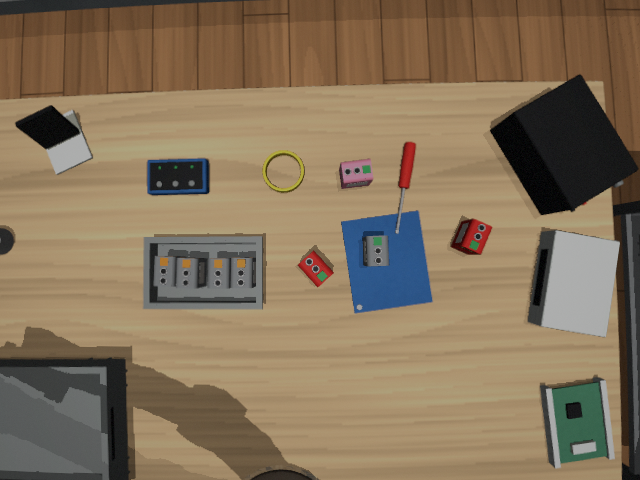

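View pics/scene0.png

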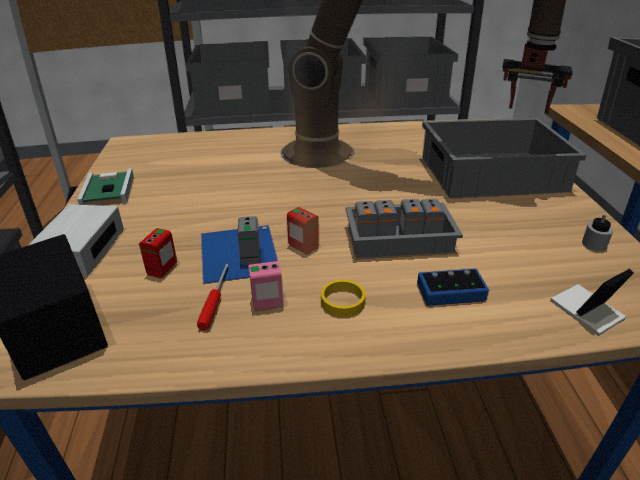

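Top view: the tote is centred at about (204,272) with its four units' tops along row 270. The unit to pack is at (375,250) on the mat, and a red decoy stands between them at (316,267). I'll measure the top faces from depth.

```bash
cat > h.py <<'E'
import numpy as np,cv2
def world(d,c):
    K=c["mtx"];v,u=np.mgrid[:d.shape[0],:d.shape[1]]
    pts=np.stack([u.ravel(),v.ravel()],1).astype(float)[:,None]
    n=cv2.undistortPoints(pts,K,np.array([c["k1"],0,0,0,0]))[:,0]
    z=d.ravel();P=np.stack([n[:,0]*z,-n[:,1]*z,-z,np.ones_like(z)],1)
    return (P@np.linalg.inv(c["world_to_cam"]).T)[:,:3].reshape(d.shape+(3,))
def ray(uv,c,h):
    n=cv2.undistortPoints(np.array(uv,float).reshape(-1,1,2),c["mtx"],np.array([c["k1"],0,0,0,0]))[:,0]
    T=np.linalg.inv(c["world_to_cam"]);D=np.c_[n[:,0],-n[:,1],-np.ones(len(n))]@T[:3,:3].T
    return T[:3,3]+D*((h-T[2,3])/D[:,2])[:,None]
def blobs(W,mask,minpix=60,zr=None):
    m=mask if zr is None else mask&(W[...,2]>zr[0])&(W[...,2]<zr[1])
    n,l,s,_=cv2.connectedComponentsWithStats(m.astype(np.uint8))
    out=[]
    for i in range(1,n):
        if s[i,4]<minpix: continue
        p=W[l==i];r=cv2.minAreaRect((p[:,:2]*1000).astype(np.float32))
        out.append((s[i].tolist(),p.mean(0).round(4),r))
    return out
E
python3 - <<'E'
from bench import *
from h import *
d=np.load("top0.npy");p=cv2.imread("pics/top0.png");c=camera_params("top");W=world(d,c)
print("dead",(d==0).sum(), "table z", np.median(W[330:350,200:300,2]))
roi=np.zeros(d.shape,bool);roi[130:320,130:500]=1
for b in blobs(W,roi,60,(0.080,0.105)):print(b)
print("rim")
for b in blobs(W,roi,100,(0.046,0.062)):print(b)
hsv=cv2.cvtColor(p,cv2.COLOR_BGR2HSV)
for n,lo,hi in(("orange",(8,150,120),(16,255,255)),("green",(50,100,60),(85,255,255))):
    m=cv2.inRange(hsv,lo,hi)>0
    for b in blobs(W,m&roi,5):print(n,b[0],b[1],ray([[b[0][0]+b[0][2]/2-.5,b[0][1]+b[0][3]/2-.5]],c,.094))
E
```

```text
dead 1215 table z 0.0006153364881662515
([341, 158, 32, 26, 664], array([ 0.7397, -0.1758,  0.0898]), ((740.7315673828125, -176.2816619873047), (44.219730377197266, 60.637428283691406), 6.105785846710205))
([461, 219, 31, 36, 670], array([ 0.6029, -0.4101,  0.0898]), ((602.7294921875, -411.67730712890625), (44.056983947753906, 60.62129592895508), 64.17098236083984))
([366, 235, 23, 31, 675], array([ 0.5792, -0.2112,  0.0929]), ((579.9395751953125, -211.74807739257812), (44.31085205078125, 59.494712829589844), 88.50242614746094))
([298, 251, 36, 36, 663], array([ 0.5466, -0.0881,  0.0901]), ((546.502197265625, -87.94071960449219), (59.91453552246094, 43.736900329589844), 40.75383758544922))
([153, 256, 46, 33, 1359], array([0.5462, 0.1908, 0.0937]), ((546.392578125, 192.85792541503906), (91.07347869873047, 61.383174896240234), 84.89209747314453))
([207, 258, 46, 31, 1360], array([0.5419, 0.0821, 0.0939]), ((541.5556030273438, 83.42108154296875), (90.9248275756836, 59.72161865234375), 88.68303680419922))
rim
([143, 236, 120, 74, 2421], array([0.5415, 0.1462, 0.0543]), ((542.49572753906
[... 192 characters left out ...]
2, 7] [0.5607 0.2134 0.0954] [[0.56143641 0.21389589 0.094     ]]
green [174, 165, 4, 4, 11] [0.7693 0.2068 0.0346] [[0.75827239 0.18876547 0.094     ]]
green [190, 165, 4, 4, 11] [0.7689 0.1714 0.0348] [[0.75720045 0.15605669 0.094     ]]
green [158, 166, 3, 4, 9] [0.7691 0.2417 0.0351] [[0.75735853 0.22267171 0.094     ]]
green [363, 166, 7, 7, 48] [ 0.7425 -0.1945  0.0909] [[ 0.7418688  -0.19428778  0.094     ]]
green [374, 237, 8, 8, 60] [ 0.5984 -0.212   0.0935] [[ 0.59865199 -0.21245531  0.094     ]]
green [470, 240, 9, 10, 55] [ 0.5852 -0.4041  0.0911] [[ 0.5856955  -0.40387166  0.094     ]]
green [317, 271, 11, 10, 60] [ 0.5322 -0.1001  0.0912] [[ 0.53241849 -0.10090844  0.094     ]]
```

Unit top is at (0.580, -0.212), yaw about -1.5°. Row gap is centred at y≈0.138: about 2 mm is free at the right end and 20 mm at the left. I'll move above the unit.

Request:
{"name": "step_arm", "arguments": {"deltas": [[-0.04,-0.04,-0.03,0.1],[-0.08,-0.08,-0.03,0.2],[-0.13,-0.12,-0.03,0.3],[-0.17,-0.16,-0.03,0.4],[-0.22,-0.2,-0.03,0.5],[-0.26,-0.24,-0.03,0.6],[-0.31,-0.28,-0.03,0.7],[-0.35,-0.32,-0.03,0.8],[-0.39,-0.36,-0.03,0.9],[-0.43,-0.39,-0.03,1.0]], "jaw": 1}}

```text
time_s: 1.35
eef_pos: [0.4895, 0.0172, 0.2526]
orientation: [0.0, 0.585, 0.811, -0.001]
ft_force: [1.5, 0.4, 0.9]
opening: 1.0
```

Request:
{"name": "step_arm", "arguments": {"deltas": [[-0.05,0.003,0,0.1],[-0.1,0.006,0,0.2],[-0.15,0.009,0,0.3],[-0.2,0.012,0.01,0.4],[-0.246,0.013,0.02,0.442],[-0.246,0.013,0.03,0.442],[-0.246,0.013,0.03,0.442],[-0.246,0.013,0.03,0.442]]}}

```text
time_s: 2.35
eef_pos: [0.5798, -0.2106, 0.223]
orientation: [-0.0, 0.715, 0.699, -0.0]
ft_force: [-0.4, -0.3, -0.0]
opening: 1.002
```

```bash
python3 - <<'E'
from bench import *
from h import *
s=observe();c=camera_params("wrist");p,d=grab_frame("wrist");W=world(d,c)
print(s["eef_pos"],s["orientation"],s["q"][[0,6]])
cv2.imwrite("pics/w1.png",p)
for b in blobs(W,d>0,500,(0.085,0.1)):print(b)
m=cv2.inRange(cv2.cvtColor(p,cv2.COLOR_BGR2HSV),(50,100,60),(85,255,255))>0
for b in blobs(W,m,100):print("green",b)
E
```

```text
[ 0.57980614 -0.21055152  0.22298603] [-8.13299679e-05  7.15188194e-01  6.98931894e-01 -2.16348353e-04] [-0.16176717  0.4881102 ]
([224, 25, 92, 99, 4561], array([ 0.546 , -0.0868,  0.0906]), ((545.236328125, -86.81100463867188), (59.9573860168457, 43.26546859741211), 40.6328125))
([476, 143, 54, 78, 3678], array([ 0.737 , -0.174 ,  0.0904]), ((738.9068603515625, -175.08029174804688), (43.02818298339844, 61.17649841308594), 5.762608528137207))
([279, 203, 70, 50, 3347], array([ 0.5777, -0.2089,  0.0936]), ((577.5614624023438, -210.8221893310547), (59.8298454284668, 43.7855224609375), 0.167605459690094))
([307, 393, 70, 44, 2038], array([ 0.6025, -0.408 ,  0.0906]), ((601.7491455078125, -410.4095764160156), (42.361793518066406, 61.63253402709961), 65.6710433959961))
green ([238, 79, 26, 28, 382], array([ 0.5312, -0.0993,  0.0929]), ((550.716064453125, -116.36682891845703), (15.669212341308594, 68.47093963623047), 48.79534912109375))
green ([497, 197, 17, 18, 272], array([ 0.7403, -0.1931,  0.0935]), ((664.6702880859375, -168.9488983154297), (17.393138885498047, 180.10906982421875), 72.12109375))
green ([328, 221, 17, 17, 274], array([ 0.5968, -0.2101,  0.0966]), ((593.3553466796875, -175.4728546142578), (15.025514602661133, 86.78145599365234), 5.613126754760742))
green ([317, 403, 17, 15, 158], array([ 0.5843, -0.4033,  0.0915]), ((584.3340454101562, -403.4399719238281), (15.20130729675293, 14.551820755004883), 69.7122573852539))
```

View pics/w1.png

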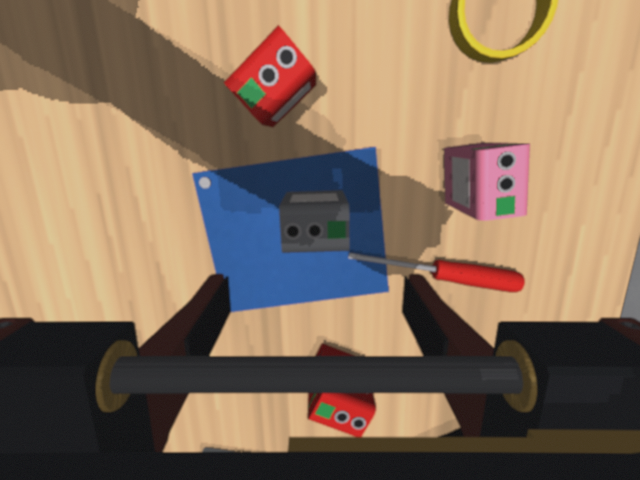

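The wrist view confirms the unit at (314,225) with jaws aligned. The screwdriver tip at (350,255) clears the fingers. Descend and grip.

Request:
{"name": "step_arm", "arguments": {"deltas": [[0,-0.001,0.05,0],[0,-0.001,0.1,0],[0,-0.001,0.14,0],[0,-0.001,0.161,0],[0,-0.001,0.161,0],[0,-0.001,0.161,0]]}}

```text
time_s: 3.15
eef_pos: [0.5799, -0.2105, 0.0637]
orientation: [0.001, 0.715, 0.699, 0.0]
ft_force: [0.1, 0.2, 0.2]
opening: 1.0
```

Request:
{"name": "step_arm", "arguments": {"deltas": [[0,0,0,0],[0,0,0,0],[0,0,0,0],[0,0,0,0],[0,0,0,0],[0,0,0,0]], "jaw": -1}}

```text
time_s: 3.9
eef_pos: [0.5799, -0.2104, 0.0641]
orientation: [0.001, 0.715, 0.699, 0.001]
ft_force: [-1.6, 1.0, 5.6]
opening: 0.676
```

Request:
{"name": "step_arm", "arguments": {"deltas": [[0,0,-0.05,0],[0,0,-0.1,0],[0.02,-0.01,-0.15,0],[0.07,-0.02,-0.17,0],[0.12,-0.03,-0.17,0],[0.17,-0.04,-0.17,0],[0.21,-0.041,-0.17,0],[0.23,-0.041,-0.17,0],[0.23,-0.041,-0.17,0],[0.23,-0.041,-0.17,0]]}}

```text
time_s: 5.15
eef_pos: [0.5433, 0.0192, 0.2334]
orientation: [0.001, 0.715, 0.699, -0.0]
ft_force: [0.0, -1.2, -4.7]
opening: 0.678
```

```bash
python3 - <<'E'
from bench import *
from h import *
s=observe();c=camera_params("wrist");p,d=grab_frame("wrist");W=world(d,c)
print(s["eef_pos"],s["orientation"],s["ft_force"])
cv2.imwrite("pics/w2.png",p)
for b in blobs(W,d>0,300,(0.08,0.1)):print(b)
print("rim")
for b in blobs(W,d>0,300,(0.046,0.062)):print(b)
m=cv2.inRange(cv2.cvtColor(p,cv2.COLOR_BGR2HSV),(5,120,80),(18,255,255))>0
m&=(W[...,2]>.08)&(W[...,2]<.11)
for b in blobs(W,m,30):print("or",b[0],b[1])
E
```

```text
[0.5432629  0.0192348  0.23344915] [ 8.66364017e-04  7.15318968e-01  6.98797556e-01 -1.80254240e-05] [ 0.02827506 -1.2464507  -4.70486358]
([272, 0, 84, 72, 5487], array([0.5434, 0.1718, 0.0936]), ((544.2817993164062, 172.64505004882812), (47.567100524902344, 63.13504409790039), 87.27445220947266))
([274, 95, 74, 57, 4039], array([0.5408, 0.1073, 0.0945]), ((540.958984375, 107.08345031738281), (44.62063217163086, 59.92228317260742), 88.08516693115234))
([277, 153, 71, 51, 3538], array([0.5407, 0.0623, 0.0945]), ((540.7448120117188, 61.21149826049805), (43.4448356628418, 60.163150787353516), 88.61366271972656))
rim
([223, 0, 177, 214, 8153], array([0.5403, 0.1067, 0.0545]), ((541.2029418945312, 116.3504409790039), (187.2916717529297, 150.79092407226562), 88.82476806640625))
or [326, 24, 21, 24, 476] [0.5619 0.1703 0.0953]
or [325, 113, 20, 21, 386] [0.5599 0.1065 0.0953]
or [326, 171, 19, 19, 338] [0.5601 0.0604 0.0955]
```

View pics/w2.png

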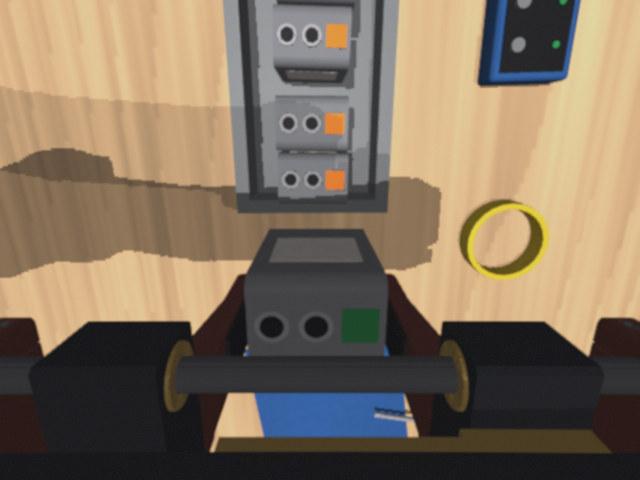

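Wrist view: near_right is at (312,123), near_left at (312,40), and the gap dark strip at (312,75) is about 20 mm wide, centred at y≈0.1395. Moving over it.

Request:
{"name": "step_arm", "arguments": {"deltas": [[0.05,-0.002,0,0],[0.1,-0.004,0,0],[0.12,-0.004,0.03,0],[0.12,-0.004,0.06,0],[0.12,-0.004,0.068,0],[0.12,-0.004,0.068,0],[0.12,-0.004,0.068,0]]}}

```text
time_s: 6.08
eef_pos: [0.5433, 0.1383, 0.1667]
orientation: [0.001, 0.716, 0.698, 0.001]
ft_force: [-0.8, 0.1, -4.2]
opening: 0.679
```

```bash
python3 - <<'E'
from bench import *
from h import *
s=observe();print(s["eef_pos"],s["ft_force"],s["wrist_torque"])
p,d=grab_frame("scene");cv2.imwrite("pics/s2.png",cv2.resize(p[150:280,310:500],None,fx=4,fy=4))
E
```

```text
[0.54334807 0.13829535 0.16670425] [-0.79589246  0.13848158 -4.24684351] [-0.03947109  0.0580237   0.01532472]
```

View pics/s2.png

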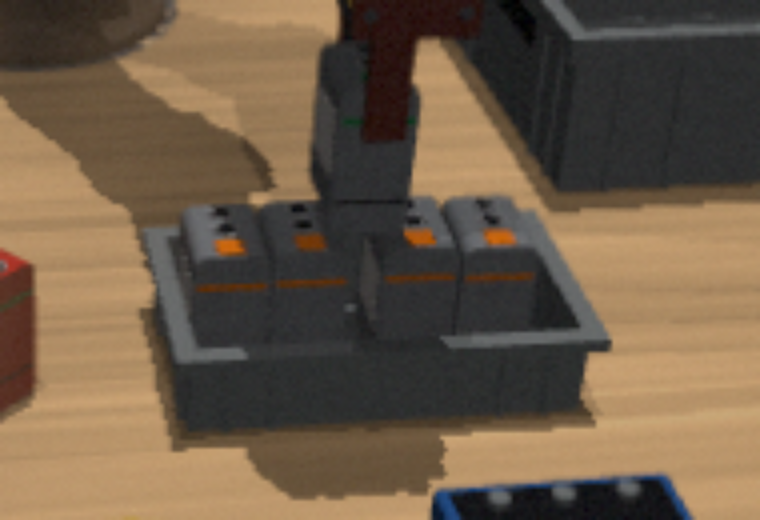

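The unit hangs above the gap, with free space visible at the left end of the row. Approach slowly.

Request:
{"name": "step_arm", "arguments": {"deltas": [[0.001,-0.001,0.005,0],[0.002,-0.001,0.009,0],[0.002,-0.001,0.01,0],[0.002,-0.001,0.01,0]]}}

```text
time_s: 6.62
eef_pos: [0.5423, 0.1406, 0.1565]
orientation: [0.001, 0.716, 0.698, 0.001]
ft_force: [0.3, -0.5, -5.1]
opening: 0.681
```

Request:
{"name": "step_arm", "arguments": {"deltas": [[0,0,0.001,0],[0,0,0.002,0],[0,0,0.002,0]]}}

```text
time_s: 7.0
eef_pos: [0.5425, 0.1405, 0.1547]
orientation: [0.001, 0.716, 0.698, 0.001]
ft_force: [-0.1, 0.1, -4.0]
opening: 0.68
```

Request:
{"name": "step_arm", "arguments": {"deltas": [[0,0,0.001,0],[0,0,0.002,0],[0,0,0.002,0]]}}

```text
time_s: 7.38
eef_pos: [0.5436, 0.1408, 0.1544]
orientation: [0.002, 0.716, 0.698, 0.002]
ft_force: [-1.6, -0.3, 9.0]
opening: 0.683
```

Request:
{"name": "step_arm", "arguments": {"deltas": [[0.001,0,0.002,0],[0.002,0,0.002,0],[0.003,0,0.002,0],[0.003,0,0.002,0]]}}

```text
time_s: 7.88
eef_pos: [0.5452, 0.1428, 0.1543]
orientation: [0.003, 0.716, 0.698, 0.004]
ft_force: [-1.2, -3.7, 9.3]
opening: 0.679
```

Request:
{"name": "step_arm", "arguments": {"deltas": [[0.002,-0.002,0.002,0],[0.003,-0.003,0.003,0],[0.004,-0.003,0.003,0],[0.004,-0.003,0.003,0]]}}

```text
time_s: 8.38
eef_pos: [0.5451, 0.1456, 0.1541]
orientation: [0.005, 0.717, 0.697, 0.006]
ft_force: [-0.2, -4.5, 14.9]
opening: 0.683
```

```bash
cat > meas.py <<'E'
from bench import *
from h import *
def row(n="scene"):
    s=observe();c=camera_params(n);p,d=grab_frame(n);W=world(d,c)
    m=cv2.inRange(cv2.cvtColor(p,cv2.COLOR_BGR2HSV),(5,120,80),(18,255,255))>0
    roi=np.zeros(m.shape,bool);roi[180:260,330:470]=1
    n_,l,st,ce=cv2.connectedComponentsWithStats((m&roi).astype(np.uint8))
    for i in range(1,n_):
        if st[i,4]>8:
            q=W[l==i];print(st[i].tolist(),np.median(q,0).round(4))
    print(s["time_s"],s["eef_pos"].round(4),s["orientation"].round(4),s["ft_force"].round(1),s["wrist_torque"].round(2))
    return p
E
python3 - <<'E'
import meas,cv2
p=meas.row();cv2.imwrite("pics/s3.png",cv2.resize(p[150:280,310:500],None,fx=4,fy=4))
p0=cv2.imread("pics/scene0.png")
E
```

```text
[415, 207, 7, 5, 24] [0.5641 0.1785 0.0944]
[433, 207, 8, 4, 28] [0.5664 0.2198 0.0946]
[384, 208, 7, 5, 25] [0.562  0.1069 0.0943]
[364, 210, 8, 4, 28] [0.5614 0.0605 0.094 ]
[410, 219, 16, 2, 18] [0.5759 0.1728 0.0743]
[429, 218, 16, 2, 17] [0.5794 0.2187 0.0739]
[360, 221, 17, 2, 22] [0.5722 0.0577 0.0743]
[380, 220, 16, 2, 18] [0.5721 0.1042 0.0738]
8.375 [0.5451 0.1456 0.1541] [0.0046 0.7168 0.6973 0.0058] [-0.2 -4.5 14.9] [-1.12  0.36 -0.01]
```

View pics/s3.png

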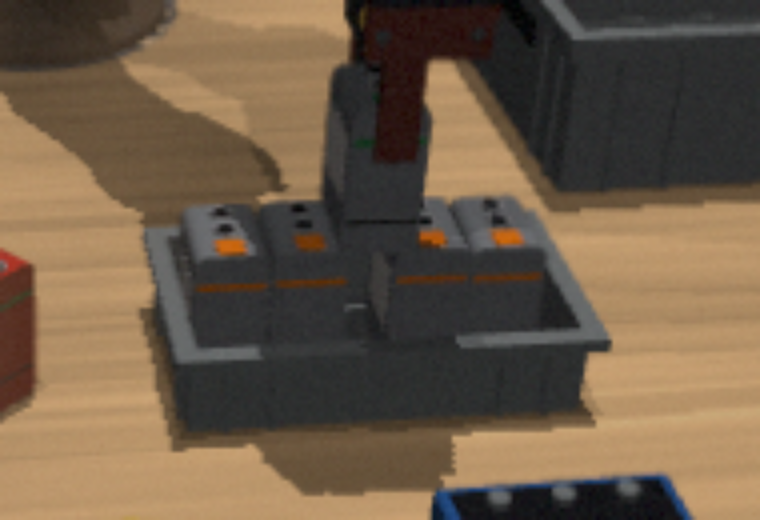

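The left pair has slid about 3 mm with the foot. Keep pushing left, with less down force.

Request:
{"name": "step_arm", "arguments": {"deltas": [[0.001,-0.002,0.001,0],[0.003,-0.003,0.001,0],[0.004,-0.003,0.0015,0],[0.006,-0.003,0.0015,0],[0.006,-0.003,0.0015,0]]}}

```text
time_s: 9.05
eef_pos: [0.5436, 0.1512, 0.1539]
orientation: [0.005, 0.717, 0.697, 0.007]
ft_force: [0.3, -3.5, 10.2]
opening: 0.68
```

```bash
python3 - <<'E'
import meas;meas.row()
E
```

```text
[417, 207, 7, 5, 27] [0.5651 0.182  0.0945]
[435, 207, 8, 4, 28] [0.5684 0.225  0.0945]
[384, 208, 7, 5, 27] [0.5604 0.1065 0.0942]
[364, 210, 8, 4, 28] [0.5624 0.0605 0.0943]
[412, 219, 17, 1, 17] [0.5756 0.1809 0.0738]
[431, 218, 14, 2, 16] [0.579  0.2249 0.0733]
[359, 221, 17, 2, 24] [0.572  0.0554 0.0743]
[380, 220, 16, 2, 18] [0.5711 0.1044 0.0734]
9.05 [0.5436 0.1512 0.1539] [0.0055 0.717  0.697  0.007 ] [ 0.3 -3.5 10.2] [-1.03  0.07 -0.03]
```

The left pair follows without tipping. Push it another 8 mm.

Request:
{"name": "step_arm", "arguments": {"deltas": [[0.001,-0.001,0.001,0],[0.003,-0.002,0.001,0],[0.004,-0.002,0.0015,0],[0.006,-0.002,0.0015,0],[0.007,-0.002,0.0015,0],[0.008,-0.002,0.0015,0],[0.008,-0.002,0.0015,0]]}}

```text
time_s: 9.98
eef_pos: [0.5424, 0.1586, 0.1528]
orientation: [0.006, 0.717, 0.697, 0.007]
ft_force: [0.3, -4.8, 5.5]
opening: 0.675
```

```bash
python3 - <<'E'
import meas;meas.row()
E
```

```text
[420, 207, 8, 4, 27] [0.5633 0.1914 0.0943]
[439, 207, 8, 4, 27] [0.5688 0.2355 0.0946]
[384, 208, 7, 5, 27] [0.5608 0.1069 0.094 ]
[364, 210, 8, 4, 28] [0.5628 0.0601 0.0941]
[416, 219, 12, 1, 12] [0.576  0.1853 0.0737]
[435, 218, 16, 2, 21] [0.5791 0.2328 0.0738]
[359, 221, 18, 2, 24] [0.5715 0.0559 0.0741]
[380, 220, 16, 2, 19] [0.572  0.1026 0.0736]
9.975 [0.5424 0.1586 0.1528] [0.006  0.7172 0.6969 0.0071] [ 0.3 -4.8  5.5] [-1.2  -0.05  0.  ]
```

Request:
{"name": "step_arm", "arguments": {"deltas": [[0,0,-0.003,0],[-0.003,0,-0.003,0],[-0.009,0,-0.003,0],[-0.0095,0,-0.002,0],[-0.0095,0,0,0],[-0.0095,0,0,0]]}}

```text
time_s: 10.78
eef_pos: [0.542, 0.1493, 0.1525]
orientation: [0.006, 0.717, 0.697, 0.007]
ft_force: [0.3, -0.6, -5.5]
opening: 0.684
```

```bash
python3 - <<'E'
import meas,cv2;p=meas.row();cv2.imwrite("pics/s4.png",cv2.resize(p[150:280,310:500],None,fx=4,fy=4))
E
```

```text
[420, 207, 8, 4, 28] [0.5643 0.1903 0.0946]
[439, 207, 8, 4, 27] [0.5687 0.2358 0.0947]
[384, 208, 7, 5, 27] [0.5612 0.1064 0.0941]
[364, 210, 8, 4, 28] [0.5625 0.0605 0.094 ]
[416, 218, 17, 2, 21] [0.5752 0.1969 0.0735]
[435, 218, 16, 2, 21] [0.579  0.2358 0.0738]
[359, 221, 18, 2, 25] [0.5723 0.0567 0.0739]
[380, 220, 16, 2, 20] [0.5724 0.1016 0.0741]
10.775 [0.542  0.1493 0.1525] [0.0059 0.7171 0.6969 0.0069] [ 0.3 -0.6 -5.5] [-0.1   0.05 -0.04]
```

View pics/s4.png

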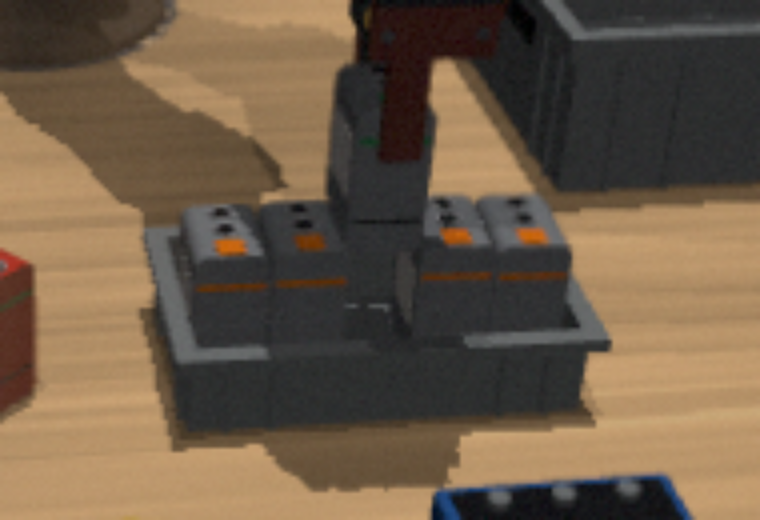

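The gap is about 40 mm now and nothing has tipped. Same shallow push against the right pair, to take up its small clearance.

Request:
{"name": "step_arm", "arguments": {"deltas": [[-0.004,0,-0.001,0],[-0.006,0,-0.001,0],[-0.007,0,0,0],[-0.008,0,0,0],[-0.009,0,0,0],[-0.01,0,0,0],[-0.01,0,0,0]]}}

```text
time_s: 11.7
eef_pos: [0.5424, 0.1401, 0.1532]
orientation: [0.006, 0.717, 0.697, 0.008]
ft_force: [1.1, 4.0, 6.2]
opening: 0.685
```

```bash
python3 - <<'E'
import meas;meas.row()
E
```

```text
[420, 207, 8, 4, 28] [0.5636 0.1908 0.0944]
[439, 207, 8, 4, 27] [0.5675 0.2355 0.0946]
[382, 209, 8, 4, 28] [0.563  0.1029 0.0939]
[363, 210, 9, 4, 30] [0.5613 0.0594 0.0938]
[416, 218, 17, 2, 21] [0.5751 0.1936 0.073 ]
[435, 218, 16, 2, 20] [0.5793 0.2342 0.0737]
[359, 221, 17, 2, 21] [0.5718 0.0574 0.0737]
[378, 220, 17, 2, 20] [0.5723 0.1006 0.0736]
11.7 [0.5424 0.1401 0.1532] [0.006  0.7169 0.6971 0.008 ] [1.1 4.  6.2] [ 1.21 -0.02  0.03]
```

Request:
{"name": "step_arm", "arguments": {"deltas": [[-0.001,0,0.001,0],[-0.002,0,0.001,0],[-0.0025,0,0.001,0],[-0.003,0,0.001,0]]}}

```text
time_s: 12.25
eef_pos: [0.5429, 0.1386, 0.1531]
orientation: [0.006, 0.717, 0.697, 0.009]
ft_force: [-1.4, 6.3, 8.7]
opening: 0.683
```

```bash
python3 - <<'E'
import meas;meas.row()
E
```

```text
[420, 207, 8, 4, 28] [0.5643 0.1908 0.0944]
[439, 207, 8, 4, 27] [0.5678 0.2353 0.0941]
[382, 209, 8, 4, 28] [0.5632 0.1022 0.0943]
[363, 210, 8, 4, 29] [0.5621 0.0585 0.0943]
[416, 218, 16, 2, 23] [0.5752 0.1934 0.0733]
[435, 218, 16, 2, 21] [0.5787 0.2331 0.0733]
[359, 221, 17, 2, 20] [0.5712 0.0575 0.0736]
[378, 220, 17, 2, 22] [0.5721 0.1006 0.0738]
12.25 [0.5429 0.1386 0.1531] [0.0057 0.7167 0.6973 0.0092] [-1.4  6.3  8.7] [ 1.48  0.45 -0.02]
```

Request:
{"name": "step_arm", "arguments": {"deltas": [[0,0,-0.003,0],[0.004,0,-0.003,0],[0.01,0,-0.002,0],[0.01,0,0.001,0],[0.01,0,0.003,0],[0.01,0,0.004,0],[0.01,0,0.005,0]]}}

```text
time_s: 13.18
eef_pos: [0.5433, 0.1483, 0.1481]
orientation: [0.006, 0.717, 0.697, 0.009]
ft_force: [0.4, 0.6, -5.9]
opening: 0.683
```

Request:
{"name": "step_arm", "arguments": {"deltas": [[0,0,0.001,0],[0,0,0.002,0],[0,0,0.003,0],[0,0,0.003,0]]}}

```text
time_s: 13.68
eef_pos: [0.5433, 0.1483, 0.145]
orientation: [0.006, 0.717, 0.697, 0.009]
ft_force: [-0.7, 0.6, -4.7]
opening: 0.681
```

Request:
{"name": "step_arm", "arguments": {"deltas": [[0,0,0.001,0],[0,0,0.002,0],[0,0,0.003,0],[0,0,0.004,0],[0,0,0.004,0]]}}

```text
time_s: 14.3
eef_pos: [0.5433, 0.1483, 0.1409]
orientation: [0.006, 0.717, 0.697, 0.009]
ft_force: [0.0, 0.6, -5.1]
opening: 0.679
```

Request:
{"name": "step_arm", "arguments": {"deltas": [[0,0,0.001,0],[0,0,0.002,0],[0,0,0.003,0],[0,0,0.004,0],[0,0,0.004,0]]}}

```text
time_s: 14.92
eef_pos: [0.5433, 0.1483, 0.1368]
orientation: [0.006, 0.717, 0.697, 0.009]
ft_force: [0.3, -1.0, -4.5]
opening: 0.682
```

Already past the rounded edges without contact. Continue down carefully.

Request:
{"name": "step_arm", "arguments": {"deltas": [[0,0,0.002,0],[0,0,0.004,0],[0,0,0.006,0],[0,0,0.008,0],[0,0,0.01,0],[0,0,0.012,0],[0,0,0.012,0]]}}

```text
time_s: 15.8
eef_pos: [0.5435, 0.1483, 0.1246]
orientation: [0.006, 0.717, 0.697, 0.009]
ft_force: [0.5, -0.9, -4.7]
opening: 0.681
```

```bash
python3 - <<'E'
import meas,cv2;p=meas.row();cv2.imwrite("pics/s5.png",cv2.resize(p[150:280,310:500],None,fx=4,fy=4))
E
```

```text
[420, 207, 8, 4, 28] [0.5637 0.1919 0.0939]
[439, 207, 8, 4, 27] [0.5683 0.2347 0.0947]
[382, 209, 8, 4, 28] [0.5629 0.1027 0.0935]
[363, 210, 8, 4, 29] [0.561  0.0585 0.0939]
[416, 218, 17, 2, 21] [0.5745 0.1956 0.0731]
[435, 218, 16, 2, 24] [0.5786 0.2346 0.0737]
[359, 221, 17, 2, 20] [0.5712 0.0566 0.073 ]
[378, 220, 17, 2, 21] [0.5718 0.1006 0.0732]
15.8 [0.5435 0.1483 0.1246] [0.0057 0.7168 0.6972 0.0088] [ 0.5 -0.9 -4.7] [-0.24  0.09 -0.01]
```

View pics/s5.png

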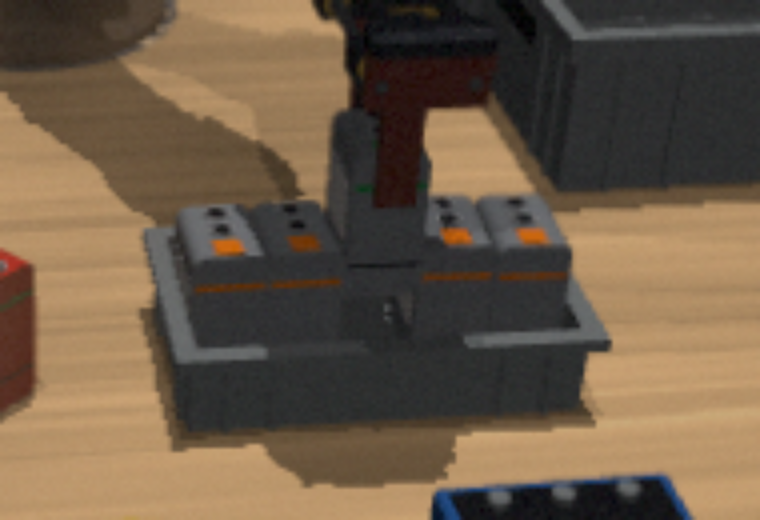

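The foot is 30 mm down between the neighbours. The right pair's stripes slope slightly, so it leans about 2–3° on the unit. The descending foot should push their bases out, so I'll continue gently.

Request:
{"name": "step_arm", "arguments": {"deltas": [[0,0,0.002,0],[0,0,0.004,0],[0,0,0.006,0],[0,0,0.008,0],[0,0,0.01,0],[0,0,0.01,0]]}}

```text
time_s: 16.6
eef_pos: [0.5435, 0.1483, 0.1144]
orientation: [0.006, 0.717, 0.697, 0.009]
ft_force: [-1.1, -0.4, -5.7]
opening: 0.683
```

Request:
{"name": "step_arm", "arguments": {"deltas": [[0,0,0.002,0],[0,0,0.004,0],[0,0,0.006,0],[0,0,0.008,0],[0,0,0.01,0],[0,0,0.01,0]]}}

```text
time_s: 17.35
eef_pos: [0.5437, 0.1484, 0.1042]
orientation: [0.006, 0.717, 0.697, 0.008]
ft_force: [0.6, -0.8, -4.7]
opening: 0.683
```

Request:
{"name": "step_arm", "arguments": {"deltas": [[0,0,0.002,0],[0,0,0.004,0],[0,0,0.006,0],[0,0,0.008,0],[0,0,0.01,0],[0,0,0.01,0]]}}

```text
time_s: 18.1
eef_pos: [0.5437, 0.1484, 0.094]
orientation: [0.005, 0.717, 0.697, 0.008]
ft_force: [-0.6, -0.8, -5.3]
opening: 0.679
```

Request:
{"name": "step_arm", "arguments": {"deltas": [[0,0,0.002,0],[0,0,0.004,0],[0,0,0.006,0],[0,0,0.008,0],[0,0,0.01,0],[0,0,0.01,0]]}}

```text
time_s: 18.85
eef_pos: [0.5438, 0.1485, 0.0838]
orientation: [0.005, 0.717, 0.697, 0.008]
ft_force: [-0.5, -0.2, -5.0]
opening: 0.683
```

```bash
python3 - <<'E'
import meas,cv2;p=meas.row();cv2.imwrite("pics/s6.png",cv2.resize(p[150:280,310:500],None,fx=4,fy=4))
E
```

```text
[420, 207, 8, 4, 28] [0.5636 0.1915 0.0939]
[439, 207, 8, 4, 28] [0.568  0.2352 0.0944]
[382, 209, 8, 4, 28] [0.5636 0.1031 0.0942]
[363, 210, 8, 4, 29] [0.5618 0.0586 0.0942]
[416, 218, 17, 2, 20] [0.5749 0.1947 0.073 ]
[435, 218, 16, 2, 21] [0.5789 0.236  0.0736]
[359, 221, 17, 2, 22] [0.5724 0.0576 0.074 ]
[378, 220, 17, 2, 20] [0.5724 0.1005 0.0738]
18.85 [0.5438 0.1485 0.0838] [0.0053 0.7167 0.6973 0.0081] [-0.5 -0.2 -5. ] [-0.23  0.19 -0.02]
```

View pics/s6.png

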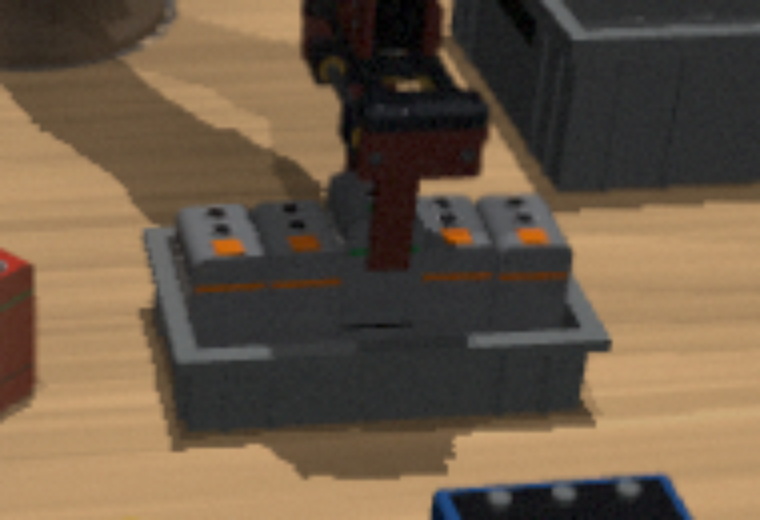

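The unit is now deep in the row with its neighbours upright, and the stripe slope was a pixel effect. About 18.5 mm remains.

Request:
{"name": "step_arm", "arguments": {"deltas": [[0,0,0.002,0],[0,0,0.004,0],[0,0,0.006,0],[0,0,0.008,0],[0,0,0.01,0],[0,0,0.012,0],[0,0,0.014,0],[0,0,0.014,0]]}}

```text
time_s: 19.9
eef_pos: [0.5439, 0.1485, 0.0697]
orientation: [0.005, 0.717, 0.697, 0.008]
ft_force: [-0.4, -0.4, -5.2]
opening: 0.685
```

Request:
{"name": "step_arm", "arguments": {"deltas": [[0,0,0.001,0],[0,0,0.002,0],[0,0,0.003,0],[0,0,0.004,0],[0,0,0.004,0]]}}

```text
time_s: 20.52
eef_pos: [0.5439, 0.1485, 0.0656]
orientation: [0.005, 0.717, 0.697, 0.008]
ft_force: [-0.4, -0.5, -6.0]
opening: 0.686
```

Request:
{"name": "step_arm", "arguments": {"deltas": [[0,0,0.0005,0],[0,0,0.001,0],[0,0,0.0015,0],[0,0,0.002,0],[0,0,0.002,0]]}}

```text
time_s: 21.15
eef_pos: [0.5448, 0.1488, 0.0652]
orientation: [0.005, 0.717, 0.697, 0.009]
ft_force: [-2.2, -0.1, 12.1]
opening: 0.684
```

Floor contact is at the expected height (17 N net). Relax and release.

Request:
{"name": "step_arm", "arguments": {"deltas": [[-0.0003,-0.001,0,0],[-0.0003,-0.001,0,0]]}}

```text
time_s: 21.4
eef_pos: [0.5439, 0.1487, 0.0653]
orientation: [0.005, 0.717, 0.697, 0.009]
ft_force: [-1.0, -0.7, 0.5]
opening: 0.683
```

Request:
{"name": "step_arm", "arguments": {"deltas": [[0,0,0,0],[0,0,0,0],[0,0,0,0],[0,0,0,0],[0,0,0,0],[0,0,0,0]], "jaw": 1}}

```text
time_s: 22.15
eef_pos: [0.5439, 0.1487, 0.0653]
orientation: [0.005, 0.717, 0.697, 0.009]
ft_force: [-0.1, -0.4, -0.3]
opening: 0.998
```

Request:
{"name": "step_arm", "arguments": {"deltas": [[0,0,-0.01,0],[0,0,-0.03,0],[0,0,-0.06,0],[0,0,-0.1,0],[0,0,-0.15,0],[-0.05,0,-0.18,0],[-0.1,0,-0.18,0],[-0.13,0,-0.18,0],[-0.13,0,-0.18,0],[-0.13,0,-0.18,0]]}}

```text
time_s: 23.4
eef_pos: [0.5366, 0.0188, 0.2449]
orientation: [0.005, 0.717, 0.697, 0.01]
ft_force: [1.0, -0.0, 0.2]
opening: 0.997
```

```bash
python3 - <<'E'
import meas;from meas import *
p=meas.row()
c=camera_params("wrist");w,d=grab_frame("wrist");W=world(d,c)
for b in blobs(W,d>0,300,(0.08,0.105)):print(b)
# wrist: markers of all five: orange and green
hs=cv2.cvtColor(w,cv2.COLOR_BGR2HSV)
for n,lo,hi in(("or",(5,120,80),(18,255,255)),("gr",(50,100,40),(85,255,255))):
    m=(cv2.inRange(hs,lo,hi)>0)&(W[...,2]>.08)&(W[...,2]<.11)
    for b in blobs(W,m,30):print(n,b[0],b[1],b[2][2])
cv2.imwrite("pics/f.png",np.vstack([cv2.resize(p[180:260,330:470],(560,320)),cv2.resize(w[:240,120:540],(560,280))]))
E
```

```text
[420, 207, 8, 4, 29] [0.5648 0.1909 0.0948]
[439, 207, 8, 4, 28] [0.5681 0.2343 0.0947]
[382, 209, 8, 4, 29] [0.5633 0.1026 0.0939]
[363, 210, 8, 4, 29] [0.5612 0.0591 0.0938]
[416, 218, 10, 2, 11] [0.5743 0.1847 0.0729]
[435, 218, 16, 2, 19] [0.5791 0.2329 0.0735]
[359, 221, 17, 2, 18] [0.5723 0.0578 0.0739]
[378, 220, 17, 2, 20] [0.5721 0.1002 0.0736]
23.4 [0.5366 0.0188 0.2449] [0.0051 0.7166 0.6974 0.0096] [ 1.  -0.   0.2] [-0.03  0.07 -0.04]
([278, 0, 78, 206, 14559], array([0.5422, 0.1255, 0.0944]), ((542.010498046875, 118.15327453613281), (163.5675811767578, 61.68669891357422), 88.22754669189453))
([289, 288, 71, 66, 2426], array([ 0.544 , -0.0833,  0.0902]), ((544.6256713867188, -86.67515563964844), (60.78116226196289, 43.975616455078125), 40.38193893432617))
or [331, 0, 20, 23, 445] [0.5631 0.1916 0.0953] 88.81448364257812
or [329, 120, 19, 19, 348] [0.5606 0.1032 0.0953] 88.57721710205078
or [329, 172, 18, 18, 306] [0.5601 0.0593 0.0955] 89.58129119873047
or [289, 322, 33, 25, 86] [ 0.5259 -0.0981  0.0905] 41.6138801574707
gr [331, 62, 19, 21, 384] [0.5622 0.1478 0.0953] 88.14712524414062
gr [302, 328, 18, 17, 162] [ 0.5309 -0.099   0.0917] 41.0966796875
```

View pics/f.png

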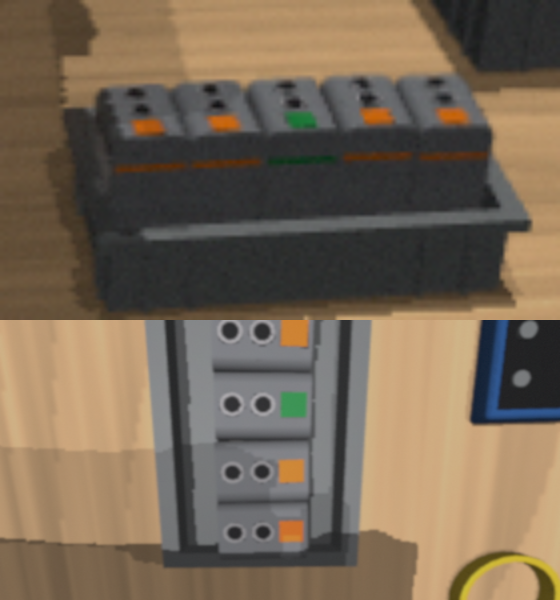

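All five tops stand at the same height (0.095) and in line, with about 44 mm between centres. Bystanders weren't touched. Handing in.

```bash
python3 -c "
from bench import *
print(finish_job())"
```

```text
the job is handed in; nothing more can be done
None
```

The control unit is in the gap, standing on the tote floor and released, and the job is handed in at about 23.4 s of the 69 s allowed. I worked its foot into the gap, slid the left pair about 20 mm and the right pair about 3–4 mm with the foot, and then lowered it. Releasing it and moving the arm clear came last.

**Final checks**
- **Height:** all the tops I could measure agree at 0.094–0.095 m. Floor contact came at the expected height (TCP 0.065 m).
- **Alignment:** the unit's mark is 44–45 mm from those of its neighbours along the row, and within about 1 mm of the near units across it. No unit looks tipped in the last pictures.
- **Forces:** at the ends of the moves, the most I read was about 19.5 N net down on the row and 17 N net down on the floor. These are end-of-move wrist readings, so any short peaks in between were not seen.

**Off or not checked**
- The tool gathered about 1° of tilt in x while pressing. The tops look level after release, but I did not measure the unit's own tilt.
- Midway the right pair looked about 3° off upright in one picture. Its top marks stayed level in the measurements, so I took it as a pixel effect, and it looks upright at the end.
- I did not re-measure the tape, screwdriver and tester; the arm did not come near the tape or tester, and the fingers were planned to clear the screwdriver tip by about 15 mm at the grasp.

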